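# Slide the blue chainring out over the riser's edge

### The arm

A 6-joint arm with a two-finger parallel gripper is mounted at the origin on a cart in front of the work surface, level with it; the furniture and walls round the work are solid. World frame = base frame: x ahead of the robot, y to its left, z up, the work surface at z = 0. Lengths are in m, angles in rad, forces in N, time in s.
With the tool pointing down it reaches from about 0.3 to 0.875 m from the base axis. Payload 6.4 kg.
Tool frame: the origin (TCP) lies midway between the tips of the shut fingers; the grasp point (between the pads) lies 19 mm behind it; z points along the fingers, y is the line along which they close (so a half turn about z gives the same grasp; the last joint's range is limited). The gripper opens to 85 mm and grips with 20 to 120 N. Pads are 22 mm wide; open, the fingers measure 114 mm over their backs; the gripper's body (76 mm by 85 mm) begins 54 mm behind the grasp point. The pads swing forward as they close: fully open they stand 13 mm farther back than shut.
Start: joints at [-0.206, 0.181, 1.607, -0, 1.354, -0.206], TCP at [0.575, 0, 0.231] pointing down, gripper open.
Joint ranges: [-2.99, 2.99], [-0.89, 2.07], [0.3, 2.58], [-1.14, 4.28], [0, 2.63], [-3.12, 3.12]. Speed limits (rad/s): [2.57, 2.57, 3.01, 3.14, 3.14, 3.14].

### API

Orientations are given as a unit quaternion [w, x, y, z].
In Python, from bench import ctrl gives the robot as it stands. The module is installed in compiled form; this text tells all that it offers.
- The arm moves only by the tool move_arm, never from a script. Its argument "plan" is one flat list of numbers, 6 for each row, row after row: the shift along the world's x, y, z in units of 50 mm (1.0 is 50 mm), then the turn, a rotation vector about the world's x, y, z in rad. A call has 1 to 10 rows; each row is the pose to reach, as a shift and turn from the pose commanded when the call began; what a row does not reach only later rows make up. A row lasts 1/8 s, in which the tool goes at most 62.5 mm and 10.7 degrees, less where a joint would pass 70% of its speed; a pose out of reach is approached as far as the arm can. A call with a gripper value outside its range is refused whole. "grip" is the finger opening in mm, from 0 to 85.4, set as the call begins (left out, the last holds). The fingers move at their own pace and stop on an object; the grip force is fixed at half the most. Time passes only in rows, so rows that repeat a pose let the fingers close. It gives the time, the measured TCP pose, the force, the opening and the grip force at its end, in the units of the state.
- ctrl.get_obs(): the state, without advancing time (a new reading comes with each control period).
- ctrl.camera(name): name is "scene" or "side" or "wrist"; returns a dict with "pixels" (480x640x3 uint8, red, green, blue), "fx", "fy", "cx", "cy" (pixels), "origin" and "attitude" of the camera in the world. Camera axes: x right, y down, z forward; pixel columns grow to the right and rows downward; lengths in m; the calibration is good to about 2 mm. The wrist camera is an equidistant fisheye: a pixel r from the principal point sees the ray r / f radians off the axis. A picture is of the moment at which its call begins. There is no depth.
- ctrl.hand_in(): hands the job in; it is judged then, once.
The state is a dict: "time_s": time; "q": joint angles; "dq": joint speeds; "joint_efforts": joint torques, N m; "eef_pos": TCP position; "eef_rot": TCP orientation; "wrist_force": force on the tool from outside, world axes, zero at the start; "torque": the same for the moment, N m; "opening": opening from 0.0 (shut) to 1.0 (fully open); "grasp_force": force on a finger pad.
Only numpy, scipy, OpenCV 4.12 (cv2) and the standard library are available. Lean on these libraries where they do the work, as an engineer would, in place of code of your own. Each camera call takes 0.05 s, during which the arm holds its last target. There are 200 camera calls.

### The job

On the low plywood riser lie a blue and a black bicycle chainring. Slide the blue one flat along the board to the edge nearest the robot, the one with the yellow strip, until about a third of it hangs over that edge, ready to be picked up by its rim; do not lift it off the board. Leave the black chainring where it lies.

Things in the scene. Friction and masses are not known exactly. Their poses are not given: they have to be found in the camera images.
- blue_ring_center (a point): The blue chainring, loose, about 90 g: a flat ring 132 mm across over its fine teeth (127 mm without them), with a round open hole 76 mm across in the middle, 5 mm thick, lying flat on the riser. The point is its centre, in the middle of the hole, half-way up (2.5 mm above the board); its z axis is the ring's axis.
- black_ring_center (a point): The black chainring, of the same shape and size as the blue one, also lying flat on the riser beside it, at least 40 mm away from it; same point, not to be moved.
- riser_edge (a point): The riser, fixed: a plywood board 240 mm deep (its own x), 400 mm wide (its own y), 18 mm thick, on two side cheeks, its level top 60 mm above the bench. The point is the middle of the top front edge, which has the yellow strip on its front face and faces the robot; x points from the edge back over the board, y runs along the edge, z up. In front of this edge there is nothing under the overhang but the bench. A yellow tyre lever lies across the back of the board.
Things that resemble listed ones, but are neither listed nor needed, are in the scene too. What is shaped like the part that bears blue_ring_center but orange or red is not meant.

How it is judged:
At the end, for the whole second after the job is handed in: The blue chainring rests flat on the riser (within about 6 degrees of level) with 25 to 60 mm of its 132 mm hanging over the front edge, i.e. its centre 6 to 41 mm behind the edge; the black chainring is within 20 mm of where it lay (x of blue_ring_center in the frame of riser_edge between 0.006 and 0.041 m and z of blue_ring_center in the frame of riser_edge between -0.003 and 0.008 m and angle between blue_ring_center's own z axis and vertical below 0.1 rad and distance of black_ring_center from where it was at the start of the episode below 0.02 m); the robot touches nothing.
It fails at once if the blue chainring is lifted more than 20 mm off the board (z of blue_ring_center in the frame of riser_edge above 0.0225 m).
It fails at once if the black chainring is moved more than 20 mm (distance of black_ring_center from where it was at the start of the episode above 0.02 m).
It also fails if it takes over 34 s, if anything falls off the work surface, if the arm or the gripper's body presses on something with over 40 N, if the wrist force passes 120 N, or if a joint passes its speed limit or range.

## Working session

There is one attempt and no reset: what is moved stays moved. The work goes in short steps, Python scripts to look and compute and a tool call to move; the robot and the scene stay as the last step left them, time stands still between calls to the robot, and variables do not carry over. Pictures are saved under pics/ and viewed, at most 10 in all, crops included, and the job is handed in when it is done.

Besides the shell and the picture viewer there is one more tool, called as name(argument=value, ...) on one line, values as JSON. move_arm: Moves the arm, as the interface text tells. Its arguments: {"type":"object","properties":{"plan":{"type":"array"},"grip":{"type":"number"}},"required":["plan"]}

```bash
mkdir -p pics
cat > h.py <<'E'
import numpy as np, cv2
from scipy.spatial.transform import Rotation as R
from bench import ctrl
def att(c):
    a=np.array(c["attitude"],float)
    return a if a.shape==(3,3) else R.from_quat(a[[1,2,3,0]]).as_matrix()
def ray(c,u,v,fish=False):
    x,y=(u-c["cx"])/c["fx"],(v-c["cy"])/c["fy"]
    if fish:
        r=np.hypot(x,y); d=np.array([x/r*np.sin(r),y/r*np.sin(r),np.cos(r)]) if r>1e-9 else np.array([0,0,1.])
    else: d=np.array([x,y,1.])
    return np.array(c["origin"]),att(c)@d
def onplane(c,u,v,z,fish=False):
    o,d=ray(c,u,v,fish); return o+d*(z-o[2])/d[2]
def snap(n,f):
    c=ctrl.camera(n); cv2.imwrite(f"pics/{f}.png",c["pixels"][:,:,::-1]); return c
E
python3 - <<'E'
from h import *
import pickle
cs={n:snap(n,n+"0") for n in("scene","side","wrist")}
pickle.dump(cs,open("c0.pkl","wb"))
for n,c in cs.items(): print(n,c["origin"],c["attitude"],c["fx"])
E
```

```text
scene [ 0.03035061 -0.50733289  0.7723392 ] [-0.3508386   0.85426517 -0.35379068  0.14824119] 574.6255577683394
side [0.31753633 0.63406894 0.57037175] [ 0.05987569 -0.12437912  0.88401721 -0.44660756] 468.5802682660064
wrist [0.5755298  0.07581489 0.37311118] [ 1.49979131e-01  9.88688737e-01  4.23704284e-04 -8.13523986e-04] 371.64829954431775
```

View pics/scene0.png

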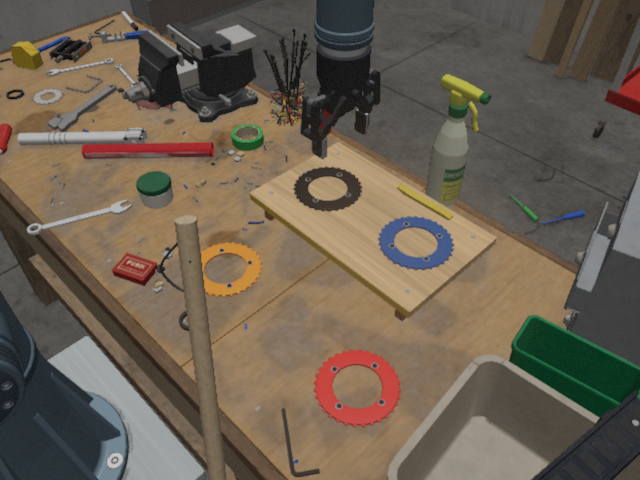

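View pics/wrist0.png

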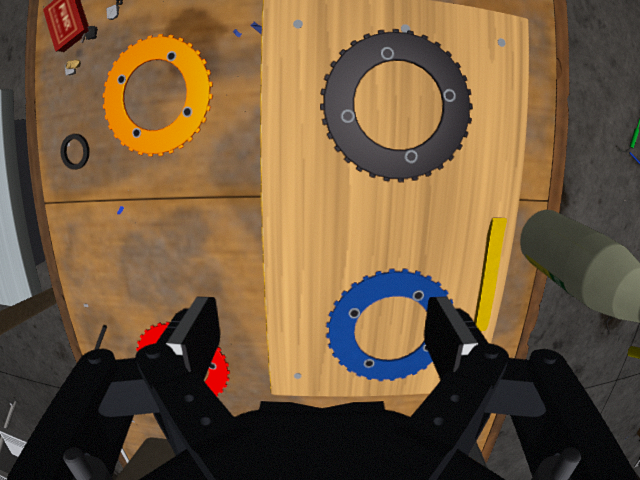

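The scene view has the blue ring at about (416,243) and the black one at (328,188). The front edge runs from about (253,200) to (405,308), and there is a vertical pole at about (200,330). The wrist view shows the board edge at column 265 or so. The gripper partly hides the blue ring at (395,325).

Run:
```python
from h import *
import pickle
cs=pickle.load(open("c0.pkl","rb"))
def blue(c,z,fish):
    h=cv2.cvtColor(c["pixels"],cv2.COLOR_RGB2HSV)
    m=cv2.inRange(h,(100,120,50),(125,255,255))
    n,l,s,_=cv2.connectedComponentsWithStats(m); i=1+np.argmax(s[1:,4])
    v,u=np.where(l==i)
    p=np.array([onplane(c,a,b,z,fish) for a,b in zip(u,v)])[:,:2].astype(np.float32)
    return cv2.minEnclosingCircle(p),s[i]
for n in cs: print(n,blue(cs[n],.065,n=="wrist"))
s,w=cs["scene"],cs["wrist"]
for p in [(253,200),(405,308)]: print("edge scene",onplane(s,*p,.06))
for p in [(264,30),(262,200),(272,390)]: print("edge wrist",onplane(w,*p,.06,True))
for p in [(396,105)]: print("black wrist",onplane(w,*p,.065,True))
print("black scene",onplane(s,328,188,.065))
```

```text
scene (((0.6425577402114868, -0.12107925862073898), 0.06322205811738968), array([ 383,  217,   70,   52, 1123], dtype=int32))
side (((0.022210123017430305, -1.0205973386764526), 0.41522786021232605), array([ 478,   56,  110,   84, 6415], dtype=int32))
wrist (((0.6443437933921814, -0.11866185814142227), 0.06543143838644028), array([ 327,  269,  121,  112, 5296], dtype=int32))
edge scene [0.51556575 0.1674593  0.06      ]
edge scene [ 0.51859563 -0.199268    0.06      ]
edge wrist [0.52693418 0.15574122 0.06      ]
edge wrist [0.52324317 0.00874458 0.06      ]
edge wrist [ 0.52058233 -0.20187829  0.06      ]
black wrist [0.636227   0.09081463 0.065     ]
black scene [0.63658206 0.08852542 0.065     ]
```

View pics/side0.png

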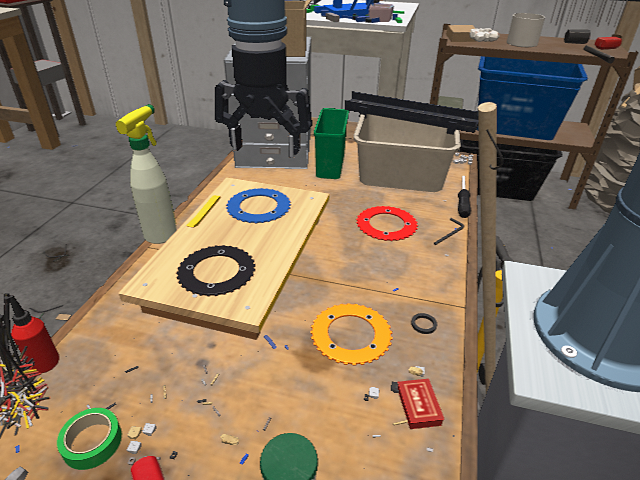

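The side view has the blue ring at about (259,205), the bottle beyond the back of the board at (155,200), and the pole top at (487,105). I'll check clearance to the pole and the bottle.

Run:
```python
from h import *
import pickle
cs=pickle.load(open("c0.pkl","rb"))
def tri(p,q):
    o1,d1=ray(cs["scene"],*p);o2,d2=ray(cs["side"],*q)
    s=np.linalg.lstsq(np.c_[d1,-d2],o2-o1,rcond=None)[0]
    return o1+s[0]*d1,o2+s[1]*d2
print("pole",tri((188,222),(487,106)))
print("bottle top",tri((453,122),(137,142)))
print("bottle foot",onplane(cs["scene"],440,200,0),onplane(cs["side"],157,235,0))
```

```text
pole (array([ 0.25588889, -0.06543563,  0.32957146]), array([ 0.25448088, -0.06515711,  0.32913222]))
bottle top (array([ 0.82476055, -0.04322983,  0.18770406]), array([ 0.83930639, -0.04279064,  0.2078178 ]))
bottle foot [ 8.28020166e-01 -4.52120289e-02  1.11022302e-16] [ 0.84218202 -0.04127005  0.        ]
```

move_arm(plan=[0.4, -0.8, 0, 0, 0, 0, 0.9, -1.6, 0, 0, 0, 0, 1.36, -2.4, 0, 0, 0, 0, 1.36, -2.4, -0.8, 0, 0, 0, 1.36, -2.4, -1.6, 0, 0, 0, 1.36, -2.4, -2.4, 0, 0, 0, 1.36, -2.4, -2.4, 0, 0, 0, 1.36, -2.4, -2.4, 0, 0, 0], grip=0)

```text
time_s: 1.15
eef_pos: [0.6439, -0.1203, 0.1128]
eef_rot: [0.001, 0.707, 0.707, 0.0]
wrist_force: [-0.1, 0.1, 1.4]
opening: 0.002
grasp_force: 0.0
```

Run:
```python
from h import *
snap("scene","s1"); c=snap("wrist","w1")
o=ctrl.get_obs(); print(o["time_s"],o["eef_pos"],o["wrist_force"],o["opening"])
```

```text
1.25 [ 0.64458042 -0.12048827  0.1139159 ] [ 0.87236942 -0.0872199   0.07678691] -0.0028320007493518786
```

View pics/s1.png

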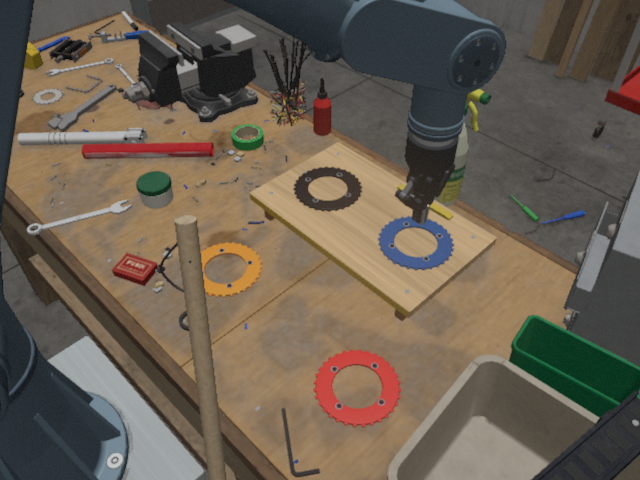

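The shut fingertip, at about (420,218), is roughly 50 mm above the board and lined up with the hole. The arm is well clear of the pole. I'll lower it gently to just above the board.

move_arm(plan=[0, 0, -0.4, 0, 0, 0, 0, 0, -0.7, 0, 0, 0, 0, 0, -0.86, 0, 0, 0, 0, 0, -0.92, 0, 0, 0, 0, 0, -0.96, 0, 0, 0, 0, 0, -0.96, 0, 0, 0, 0, 0, -0.96, 0, 0, 0])

```text
time_s: 2.12
eef_pos: [0.6433, -0.1201, 0.0638]
eef_rot: [0.0, 0.707, 0.707, 0.0]
wrist_force: [0.4, -0.6, -0.6]
opening: -0.0
grasp_force: 0.0
```

move_arm(plan=[0, 0, -0.02, 0, 0, 0, 0, 0, -0.03, 0, 0, 0, 0, 0, -0.03, 0, 0, 0, 0, 0, -0.03, 0, 0, 0])

```text
time_s: 2.62
eef_pos: [0.643, -0.12, 0.0618]
eef_rot: [-0.0, 0.707, 0.707, -0.0]
wrist_force: [-0.1, 0.2, 0.4]
opening: -0.003
grasp_force: 0.0
```

move_arm(plan=[-0.2, 0, 0, 0, 0, 0, -0.4, 0, 0, 0, 0, 0, -0.6, 0, 0, 0, 0, 0, -0.8, 0, 0, 0, 0, 0, -1.0, 0, 0, 0, 0, 0, -1.2, 0, 0, 0, 0, 0, -1.4, 0, 0, 0, 0, 0, -1.6, 0, 0, 0, 0, 0, -1.8, 0, 0, 0, 0, 0, -1.8, 0, 0, 0, 0, 0])

```text
time_s: 3.88
eef_pos: [0.5522, -0.1199, 0.0617]
eef_rot: [-0.0, 0.707, 0.707, -0.0]
wrist_force: [-0.1, -0.3, 0.3]
opening: 0.001
grasp_force: 0.0
```

Run:
```python
from h import *
w=snap("wrist","w2"); s=snap("scene","s2")
for c,f in((w,True),(s,False)):
    h=cv2.cvtColor(c["pixels"],cv2.COLOR_RGB2HSV)
    m=cv2.inRange(h,(100,120,50),(125,255,255))
    n,l,st,_=cv2.connectedComponentsWithStats(m); i=1+np.argmax(st[1:,4])
    v,u=np.where(l==i)
    p=np.array([onplane(c,a,b,.065,f) for a,b in zip(u,v)])[:,:2].astype(np.float32)
    print(cv2.minEnclosingCircle(p),st[i])
```

```text
((0.5815549492835999, -0.11905724555253983), 0.06498759984970093) [  237   150   287   218 25548]
((0.5790860652923584, -0.12130481749773026), 0.06413308531045914) [ 355  237   76   53 1266]
```

View pics/w2.png

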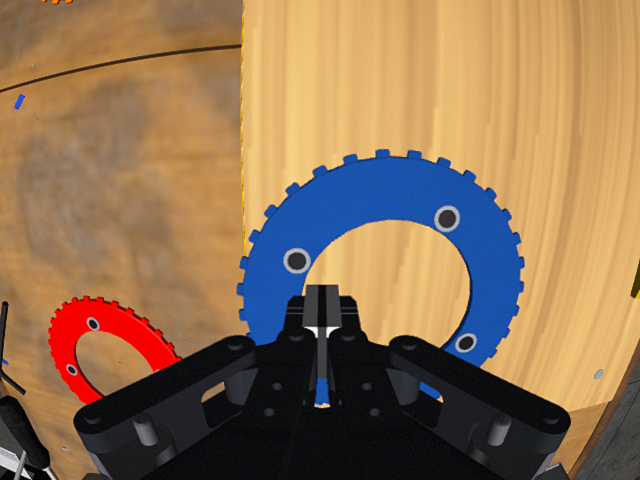

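The wrist view shows the ring's hole caught on the fingertip at about (322,300). Its rim at (240,280) has just reached the board edge at column 243. I'll re-measure the edge from this view.

Run:
```python
from h import *
w=ctrl.camera("wrist")
for p in [(243,60),(243,130),(243,200)]: print(onplane(w,*p,.06,True))
print("rim",onplane(w,240,285,.065,True))
```

```text
[ 0.5235282  -0.01932143  0.06      ]
[ 0.52323167 -0.04716796  0.06      ]
[ 0.52217478 -0.07525349  0.06      ]
rim [ 0.51952909 -0.11055091  0.065     ]
```

Edge x is about 0.521 and the ring centre is about 0.580. The target centre is about 0.5445, so the remaining pull is about 35 mm.

move_arm(plan=[-0.15, 0, 0, 0, 0, 0, -0.3, 0, 0, 0, 0, 0, -0.45, 0, 0, 0, 0, 0, -0.6, 0, 0, 0, 0, 0, -0.7, 0, 0, 0, 0, 0, -0.7, 0, 0, 0, 0, 0, -0.7, 0, 0, 0, 0, 0])

```text
time_s: 4.9
eef_pos: [0.5178, -0.1199, 0.0617]
eef_rot: [-0.0, 0.707, 0.707, -0.0]
wrist_force: [0.5, 0.1, 0.1]
opening: -0.003
grasp_force: 0.0
```

move_arm(plan=[0.1, 0, 0, 0, 0, 0, 0.2, 0, 0, 0, 0, 0, 0.2, 0, 0.2, 0, 0, 0, 0.2, 0, 0.8, 0, 0, 0, 0.2, 0, 1.6, 0, 0, 0, 0.2, 0, 2.4, 0, 0, 0, 0.2, 0, 2.4, 0, 0, 0, 0.2, 0, 2.4, 0, 0, 0])

```text
time_s: 5.9
eef_pos: [0.5278, -0.1198, 0.1818]
eef_rot: [-0.0, 0.707, 0.707, -0.0]
wrist_force: [-0.5, 0.9, 0.4]
opening: -0.002
grasp_force: 0.0
```

Run:
```python
from h import *
w=snap("wrist","w3"); s=snap("scene","s3")
for c,f in((w,True),(s,False)):
    h=cv2.cvtColor(c["pixels"],cv2.COLOR_RGB2HSV)
    m=cv2.inRange(h,(100,120,50),(125,255,255))
    n,l,st,_=cv2.connectedComponentsWithStats(m); i=1+np.argmax(st[1:,4])
    v,u=np.where(l==i)
    p=np.array([onplane(c,a,b,.065,f) for a,b in zip(u,v)])[:,:2].astype(np.float32)
    print(cv2.minEnclosingCircle(p),st[i])
```

```text
((0.5477381348609924, -0.11943093687295914), 0.06526854634284973) [  260   137   175   167 12845]
((0.5453861951828003, -0.12088435888290405), 0.06419476866722107) [ 341  244   77   57 1759]
```

View pics/s3.png

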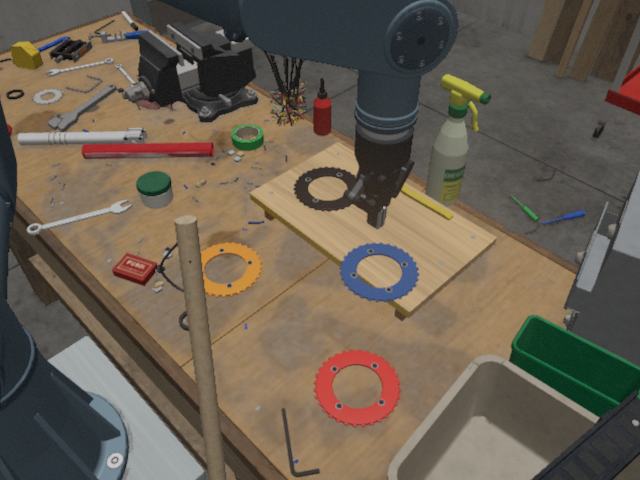

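The blue ring, at (380,272), lies flat with its centre about 25 mm behind the edge. The black ring at (328,188) has not moved, and the gripper is clear of everything.

```bash
python3 -c "
from bench import ctrl
print(ctrl.hand_in())"
```

```text
the job is handed in; nothing more can be done
None
```

I slid the blue chainring flat to the front edge and handed the job in: its centre is about 25 mm behind the edge, so about 41 mm hangs over, the black chainring looks unmoved, and no verdict came back.

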